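# Rock a stuck filter block out of its cradle

## Robot

A 6-joint arm with a two-finger parallel gripper is mounted at the origin on the work surface. World frame = base frame: x ahead of the robot, y to its left, z up, the work surface at z = 0. Lengths are in m, angles in rad, forces in N, time in s.
With the tool pointing down it reaches from about 0.275 to 0.875 m from the base axis. Payload 12.5 kg.
Tool frame: the origin (TCP) lies on the centre line of the jaws, within the pads' length; the fingertips stand r.finger_overhang ahead of it and the grasp point (between the pads) lies 3 mm ahead of it (r.finger_overhang is the distance from the TCP to the fingertips, in m); z points along the fingers, y is the line along which they close (so a half turn about z gives the same grasp; the last joint's range is limited). The gripper opens to 85 mm and grips with 20 to 120 N. Pads are 22 mm wide; open, the fingers measure 114 mm over their backs; the gripper's body (76 mm by 85 mm) begins 54 mm behind the grasp point. The pads swing forward as they close: fully open they stand 13 mm farther back than shut.
Start: joints at [-1.293, 0.351, 1.652, -0, 1.139, -0.085], TCP at [0.195, -0.514, 0.233] pointing down, gripper open.
Joint ranges: [-2.75, 2.75], [-0.79, 2.1], [0.01, 2.65], [-1.57, 4.71], [0.07, 3.14], [-2.87, 2.87]. Speed limits (rad/s): [2.22, 2.22, 2.79, 3.14, 3.14, 3.14].

## Interface

Orientations are given as a unit quaternion [x, y, z, w].
In Python, from cell import r, optics gives the robot as it stands. The module is installed in compiled form; this text tells all that it offers. Calls block until the motion is done:
- r.move_to(position, orientation): joint-space move of the TCP to a pose.
- r.move_linear(position, rot=None, vel=0.15): straight line of the TCP; rot=None keeps the orientation; vel is the mean speed in m/s.
- r.set_joints(angles): joint-space move.
- r.set_gripper(opening, squeeze=None): opening from 0.0 (shut) to 1.0 (fully open); squeeze is the grip in N (None keeps the last); returns when the fingers have stopped.
- r.sleep(seconds).
- r.inverse_kinematics(position, orientation): joint angles nearest the present ones, or None.
- optics.get_image(name): name is "scene" or "top" or "wrist"; returns a dict with "pixels" (384x512x3 uint8, red, green, blue), "depth" (384x512 float32, m along the optical axis (not along the pixel's ray), 0 where there is no reading), "fx", "fy", "cx", "cy" (pixels), "camera_from_world" (4x4, takes a point from world to camera coordinates); the wrist camera has in their place "mount" (4x4, takes a point from camera to tool coordinates, whose origin is the TCP and whose axes are the flange's). Camera axes: x right, y down, z forward; pixel columns grow to the right and rows downward; lengths in m; the calibration is good to about 2 mm. A picture is of the moment at which its call begins: read the wrist's pose just before it.
A pose or a line that the arm cannot do raises r.PlanningError and nothing moves.
- r.hand_in(): hands the job in; it is judged then, once.
Readings, each from a call of its own:
- r.current_t(): time.
- r.current_q(): joint angles.
- r.current_qvel(): joint speeds.
- r.current_effort(): joint torques, N m.
- r.current_tool_pos(): TCP position.
- r.current_ee_rot(): TCP orientation.
- r.current_contact_force(): force on the tool from outside, world axes, zero at the start.
- r.current_torque(): the same for the moment, N m.
- r.current_opening(): opening from 0.0 (shut) to 1.0 (fully open).
- r.current_finger_force(): force on a finger pad.
Only numpy, scipy, OpenCV 4.12 (cv2) and the standard library are available. Lean on these libraries where they do the work, as an engineer would, in place of code of your own. Each camera call takes 0.05 s, during which the arm holds its last target. There are 200 camera calls.

## Task

The microscope's filter block is stuck between the sprung cheeks of its cradle, under a clear dust cover. Lift the cover off by its blue fin and hang it by its arched handle on the hook of the stand, then take the block by its orange tab and rock it side to side, several degrees left and right a few times, while easing it up: a straight pull only drags the loose cradle up off its base, and the cradle must stay down. Finish holding the freed block upright over the cradle, its underside just clear (about 15 mm above the cradle's top), with the cover still hanging, and leave the other things on the desk alone.

Things in the scene. Friction and masses are not known exactly. Their poses are not given: they have to be found in the camera images.
- dock: White base plate 130 x 130 x 18 mm fixed to the desk. Origin: centre of its underside, on the desk, z up. Cradle, pocket and seated block are centred on it and aligned with its axes. The cheeks squeeze along its x; the block rocks towards its +y (left) and -y (right).
- cradle (a joint): Height (m) of the cradle above its rest on the base: 0 down, 0.03 at most; over 0.006 is a fault. Grey steel block 100 x 100 x 40 mm, 1.2 kg, held down only by its weight (12 N) and free to slide straight up on two dowels; its top is 58 mm above the desk. A straight pull on the block meets about 26 N, so it lifts the cradle.
- pivot (a point): Centre of the cradle's open pocket (56 x 56 mm), 46 mm above the desk on the dock's axis: midway between two black sprung cheeks, 38 to 54 mm above the desk, each pressing about 22 N on the block (friction 0.6 +-20%). Swinging the block about the dock's x axis through here, 0.10 to 0.14 rad each way, makes it slide: then ease it up 2 to 3 mm a swing. 10 mm free each side in y.
- block: Filter block, 0.16 kg (varies): dark body 30 (x) x 36 (y) x 44 mm high, orange tab on top 24 (x) x 14 (y) x 34 mm high, centred. Origin: centre of its underside, 30 mm above the desk when seated; it must rise 24 mm to leave the cheeks, 28 mm to be level with the cradle top. Pinch the tab across its 14 mm (fingers closing along dock y). Under the cover at first.
- tab_top (a point): Centre of the top of the orange tab, 78 mm above the block's underside (108 mm above the desk when seated).
- cover: Clear dust cover 64 x 64 x 58 mm, open below, 0.13 kg (varies), standing on the cradle top, up to 4 mm and 0.12 rad off the dock. Blue arched handle of 7 mm bar on top in the cover's y-z plane, 37 mm clear along y; on its peak a blue fin 22 (x) x 12 (y) mm, 108 to 150 mm above the rim, to be pinched across its 12 mm (along y). Origin: centre of the rim's underside.
- cover_eye (a point): Underside of the peak of the arch, where the hook's bar comes to lie; 104.5 mm above the cover's rim, 46.5 mm above its clear top. The arch is threaded along the cover's x axis (either way round).
- cover_fin (a point): A point in the fin 138 mm above the cover's rim, a good height to pinch: 26 mm of free fin is below it to the arch's bar top.
- hook_stand: Fixed steel stand: round foot of radius 50 mm and 12 mm high, post of 16 mm diameter and 190 mm high, and one hook, a round bar of 8 mm diameter that leaves the post along the stand's -x axis with its axis 170 mm above the desk, straight for 88 mm, then turned up. Origin: centre of the underside of the foot.
- hook_stand_tip (a point): End of the upturned tip of the hook, 104 mm from the post's axis and 192 mm above the desk (the bar's round end stands 4 mm higher). The arch must pass over it towards the post and then down.
- hook_rest (a point): Top of the hook's straight bar, 58 mm from the post's axis towards the tip, 174 mm above the desk: where the eye of the hung cover should lie. Between tip and post there is room for the cover there.
- objective: Bystander, leave alone: a small objective lens standing on the desk, 34 mm diameter, 46 mm high. Origin: centre of its underside.
- mug: Bystander, leave alone: a brass-coloured mug, 76 mm diameter, 85 mm high. Origin: centre of its underside.
- oil: Bystander, leave alone: an amber oil bottle, 32 mm diameter, 70 mm high. Origin: centre of its underside.
There are look-alikes about, which are no part of the job. Of the things that look like the cover, the smaller one is meant.

How it is judged:
On the way, in this order (a step that is already met when the one before it is completed fails the run):
1. the cover hangs by its arched handle on the hook, let go (x of cover_eye in the frame of hook_stand between -0.098 and -0.015 m and y of cover_eye in the frame of hook_stand between -0.015 and 0.015 m and height (world z) of cover_eye between 0.165 and 0.19 m and contact force between cover and the fingers below 0.05 N and contact force between cover and hook_stand above 0.3 N and linear speed of cover below 0.15 m/s), for 0.2 s.
2. the block, still in the cheeks, is rocked to its left (dock +y) by at least 3.5 degrees (angle between block's own z axis and vertical above 0.06 rad and z of block in the frame of dock below 0.052 m and y of tab_top in the frame of dock above 0.002 m and horizontal distance between block and dock below 0.01 m), for 0.02 s.
3. and then to its right (dock -y) by at least 3.5 degrees (angle between block's own z axis and vertical above 0.06 rad and z of block in the frame of dock below 0.052 m and y of tab_top in the frame of dock below -0.002 m and horizontal distance between block and dock below 0.01 m), for 0.02 s.
At the end, for the whole second after the job is handed in: The fingers hold the block still, tilted under 0.2 rad, its underside 3 to 40 mm above the cradle top, within 25 mm of the dock axis, touching neither cradle nor cover; the cradle is down within 3 mm; the cover hangs by its arch on the hook, clear of the fingers (all of step 1 and z of block in the frame of dock between 0.061 and 0.098 m and horizontal distance between block and dock below 0.025 m and angle between block's own z axis and vertical below 0.2 rad and contact force between block and the fingers above 1 N and contact force between block and dock below 0.05 N and contact force between block and cover below 0.05 N and linear speed of block below 0.03 m/s and value of joint cradle below 0.003 m); the arm keeps its last pose, push and grip.
It fails at once if the cradle is dragged more than 6 mm up off its base (value of joint cradle above 0.006 m).
It fails at once if the objective is disturbed (moved over 25 mm) (distance of objective from where it was at the start of the episode above 0.025 m).
It fails at once if the mug is disturbed (moved over 25 mm) (distance of mug from where it was at the start of the episode above 0.025 m).
It fails at once if the oil is disturbed (moved over 25 mm) (distance of oil from where it was at the start of the episode above 0.025 m).
It also fails if it takes over 72 s, if anything falls off the work surface, if the arm or the gripper's body presses on something with over 40 N, if the wrist force passes 120 N, or if a joint passes its speed limit or range.

## Working session

There is one attempt and no reset: what is moved stays moved. The work goes in short steps, each a Python script; the robot and the scene stay as the last script left them, time stands still between calls to the robot, and variables do not carry over. Pictures are saved under pics/ and viewed, at most 10 in all, crops included, and the job is handed in when it is done.

```bash
mkdir -p pics
python3 - <<'E'
from cell import r, optics
import cv2, numpy as np
for n in ["scene","top"]:
    d=optics.get_image(n); np.savez(f"{n}0.npz",**d)
    cv2.imwrite(f"pics/{n}0.png",d["pixels"][:,:,::-1])
    print(n,d["fx"],d["cx"],d["cy"],np.round(d["camera_from_world"],4).tolist(),(d["depth"]>0).mean())
print(r.finger_overhang,r.current_t(),r.current_ee_rot())
E
```

```text
scene 465.46155424127056 253.8439578006178 197.89715622286573 [[0.7702, 0.6378, -0.0049, -0.4628], [0.4946, -0.602, -0.6269, -0.1991], [-0.4028, 0.4804, -0.7791, 1.3338], [0.0, 0.0, 0.0, 1.0]] 0.9958902994791666
top 449.64560382420797 259.8668030085722 193.1722235508604 [[0.0243, -0.9997, 0.0003, -0.0054], [-0.9871, -0.0241, -0.158, 0.6288], [0.158, 0.0035, -0.9874, 0.987], [0.0, 0.0, 0.0, 1.0]] 0.9961191813151041
0.022 0.1 [ 9.83595026e-01  1.80389945e-01 -4.54226510e-05 -5.38310945e-04]
```

View pics/scene0.png

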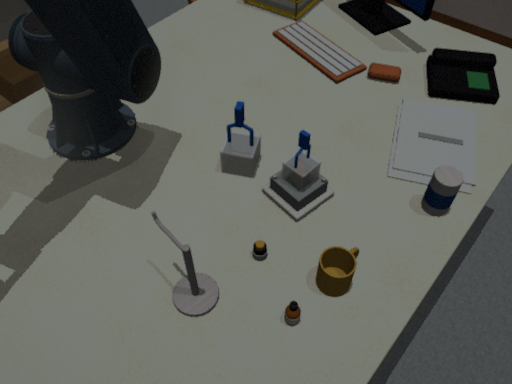

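View pics/top0.png

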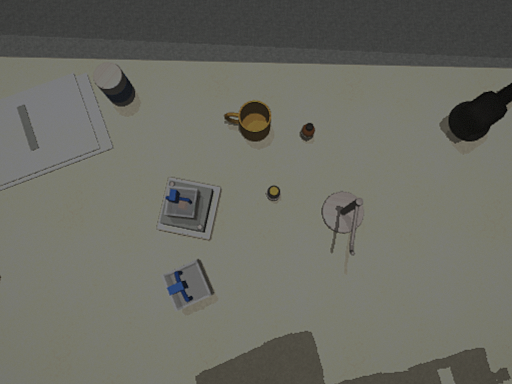

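The scene picture shows the dock with the small cover at (298,180) and the fin at (305,140). The larger look-alike is at (240,150). The stand's foot is at (195,293) with the hook tip at (155,215). The top picture shows the dock at (189,208), the foot at (343,212) and the hook tip at (352,252). The bystanders lie between and beyond the dock and stand. Next I'll measure these from the depth points.

```bash
cat > h.py <<'E'
import numpy as np, cv2
def cloud(d):
    Z=d["depth"].astype(float); v,u=np.mgrid[:Z.shape[0],:Z.shape[1]]
    P=np.stack([(u-d["cx"])/d["fx"]*Z,(v-d["cy"])/d["fy"]*Z,Z],-1)
    M=d["camera_from_world"]; W=(P-M[:3,3])@M[:3,:3]
    W[Z<=0]=np.nan
    return W
def blue(d):
    p=d["pixels"].astype(int); return (p[...,2]>p[...,0]+50)&(p[...,2]>p[...,1]+40)
def near(W,c,rad,z0,z1): return (np.hypot(W[...,0]-c[0],W[...,1]-c[1])<rad)&(W[...,2]>z0)&(W[...,2]<z1)
def rect(P):
    (c,s,a)=cv2.minAreaRect((P[:,:2]*1000).astype(np.float32)); return np.round(c,1),np.round(s,1),round(a,2)
E
python3 - <<'E'
from h import *
px={"top":dict(dock=(165,225),foot=(330,222)),"scene":dict(dock=(298,207),foot=(190,303))}
for n in ["top","scene"]:
    d=np.load(n+"0.npz"); W=cloud(d)
    print(n,"desk z",np.nanmedian(W[250:330,20:160,2] if n=="top" else W[300:380,20:150,2]))
    c,r_=px[n]["dock"]; print("seed",W[r_,c])
    c,r_=px[n]["foot"]; f=W[r_,c]; print("foot",f)
    dk=W[208,189] if n=="top" else W[183,298]
    for lo,hi in [(.012,.024),(.052,.064)]:
        m=near(W,dk,.1,lo,hi); print("rect",lo,m.sum(),rect(W[m]))
    m=near(W,f,.11,.007,.017); (cc,rr)=cv2.minEnclosingCircle((W[m][:,:2]*1000).astype(np.float32)); print("foot circ",cc,rr)
    m=near(W,f,.15,.16,.21); P=W[m]; print("hook n",len(P)); 
    if len(P):
        print(np.round(P[np.argsort(P[:,2])][::max(1,len(P)//12)],3).tolist())
    b=blue(d); k,L,s,cen=cv2.connectedComponentsWithStats(b.astype(np.uint8))
    for i in range(1,k):
        if s[i,4]>25:
            P=W[L==i]; t=P[(P[:,2]>np.nanpercentile(P[:,2],97)-.02)]
            print("blue",cen[i],s[i,4],"med",np.round(np.nanmedian(P,0),3),"zmax",round(np.nanpercentile(P[:,2],97),3),"top",np.round(np.nanmedian(t,0),4),rect(t[~np.isnan(t[:,0])]))
E
```

```text
top desk z -0.0006254355303242747
seed [0.55269227 0.23143079 0.01701551]
foot [ 0.57004156 -0.15810877  0.00880923]
rect 0.012 902 (array([595.1, 179.1]), array([130.4, 129.9]), 80.22)
rect 0.052 885 (array([595.5, 179.3]), array([100.8, 100.6]), 80.08)
foot circ (594.4530029296875, -187.24728393554688) 49.85466766357422
hook n 272
[[0.591, -0.182, 0.162], [0.525, -0.179, 0.17], [0.563, -0.184, 0.171], [0.575, -0.181, 0.171], [0.517, -0.175, 0.172], [0.531, -0.177, 0.173], [0.527, -0.177, 0.173], [0.513, -0.172, 0.174], [0.539, -0.176, 0.175], [0.588, -0.184, 0.181], [0.59, -0.182, 0.188], [0.597, -0.184, 0.189], [0.595, -0.185, 0.193]]
blue [171.71666667 194.93333333] 60 med [0.596 0.181 0.207] zmax 0.21 top [0.5958 0.1805 0.2073] (array([596.1, 180.8]), array([10.9, 20. ]), 86.3)
blue [175.35555556 286.14074074] 135 med [0.42  0.169 0.198] zmax 0.201 top [0.418  0.1667 0.1984] (array([418.1, 166.6]), array([14.7, 26.7]), 24.42)
scene desk z 0.0008513181789799104
seed [0.63587355 0.12352103 0.03072582]
foot [ 0.60449023 -0.21437069  0.01326312]
rect 0.012 674 (array([596.4, 175.6]), array([130.6, 131.4]), 80.23)
rect 0.052 626 (array([595.6, 175.9]), array([102. , 102.9]), 80.11)
foot circ (595.4415893554688, -189.1115264892578) 50.7730712890625
hook n 320
[[0.595, -0.197, 0.16], [0.602, -0.19, 0.17], [0.543, -0.179, 0.172], [0.536, -0.185, 0.173], [0.554, -0.181, 0.174], [0.551, -0.183, 0.175], [0.599, -0.183, 0.175], [0.537, -0.182, 0.177], [0.502, -0.178, 0.18], [0.6, -0.196, 0.186], [0.599, -0.191, 0.189], [0.593, -0.187, 0.192], [0.488, -0.175, 0.194]]
blue [238.93617021 105.40425532] 47 med [0.42  0.166 0.2  ] zmax 0.203 top [0.42   0.1658 0.2002] (array([419. , 165.9]), array([13.1, 29.2]), 27.06)
blue [304.35483871 133.22580645] 31 med [0.598 0.177 0.209] zmax 0.211 top [0.5983 0.1771 0.2088] (array([598.1, 178.1]), array([17.7, 11.9]), 2.42)
```

```bash
cat >> h.py <<'E'
from scipy.spatial.transform import Rotation as R
def down(psi,tilt=0,ax=None):
    """tool down, tool x at yaw psi; tilt = world rotation vector applied after"""
    q=R.from_quat([np.cos(psi/2),np.sin(psi/2),0,0])
    if ax is not None: q=R.from_rotvec(np.array(ax)*tilt)*q
    return q.as_quat()
def wrist(r,optics,name):
    p=np.array(r.current_tool_pos()); q=R.from_quat(r.current_ee_rot()).as_matrix()
    d=optics.get_image("wrist"); T=np.eye(4); T[:3,:3]=q; T[:3,3]=p
    d["camera_from_world"]=np.linalg.inv(T@d["mount"]); np.savez(name+".npz",**d)
    cv2.imwrite(f"pics/{name}.png",d["pixels"][:,:,::-1]); return d
E
python3 - <<'E'
from h import *
from cell import r,optics
for n in ["top","scene"]:
    d=np.load(n+"0.npz"); W=cloud(d)
    m=near(W,(.555,-.182),.045,.162,.182); P=(W[m][:,:2]*1000).astype(np.float32)
    vx,vy,x,y=cv2.fitLine(P,cv2.DIST_HUBER,0,.01,.01).ravel(); print(n,len(P),np.degrees(np.arctan2(vy,vx)),x,y,"z95",np.percentile(W[m][:,2],90))
    m=near(W,(.595,-.188),.02,.18,.2); print("post",np.median(W[m],0)); m=near(W,(.489,-.173),.015,.18,.21); print("tip",m.sum(),np.median(W[m],0) if m.any() else 0)
psi=np.pi-.1
r.move_to([.45,-.35,.36],down(psi)) if 0 else None
r.move_to([.597,.179,.31],down(psi))
print(np.round(r.current_q(),2))
d=wrist(r,optics,"w1"); W=cloud(d); b=blue(d); P=W[b]; P=P[(abs(P[:,0]-.597)<.06)&(P[:,2]>.193)]
print("fin",len(P),np.median(P,0),rect(P),P[:,2].max())
dk=(.596,.178)
for lo,hi in [(.012,.024),(.052,.064)]:
    m=near(W,dk,.1,lo,hi); print(m.sum(), rect(W[m]) if m.sum()>50 else 0)
E
```

```text
top 172 -6.92935 551.5016 -180.16222 z95 0.17441434929053604
post [ 0.59412123 -0.18645911  0.18811127]
tip 22 [ 0.49433973 -0.17129361  0.18990866]
scene 146 -10.955031 548.32263 -183.9776 z95 0.17609668976840628
post [ 0.59666036 -0.19117733  0.18991461]
tip 40 [ 0.49576052 -0.17597239  0.18792168]
[ 0.22  0.43  1.35 -0.    1.36 -1.25]
fin 203 [0.59484309 0.17945919 0.20778817] (array([595.1, 179.9]), array([10.3, 20. ]), 87.05) 0.20949145757969123
1633 (array([595.1, 176.3]), array([129.9, 130.2]), 79.9)
1872 (array([595. , 176.5]), array([100.1, 100.2]), 79.84)
```

View pics/w1.png

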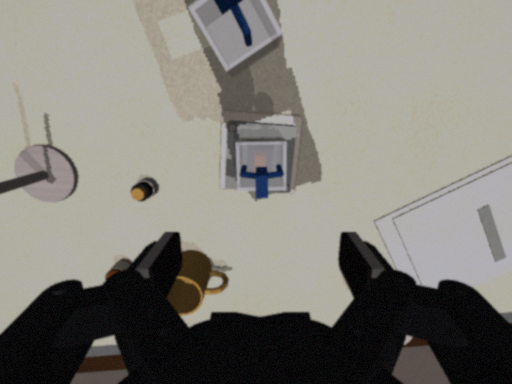

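The wrist picture shows the fin at (262,187) and the orange tab under the cover at (262,155). The arch runs across the picture, along the closing line. I'll pinch the fin, lift the cover and carry it to the approach point off the hook tip.

```bash
cat >> h.py <<'E'
FIN=np.array([.595,.1797]); DOCK=np.array([.5952,.1768]); DYAW=np.radians(-10.05)
POST=np.array([.595,-.188]); SY=np.radians(-8.6); U=-np.array([np.cos(SY),np.sin(SY)])
E
python3 - <<'E'
from h import *
from cell import r,optics
psi=np.pi-.055
r.move_to([*FIN,.26],down(psi)); r.move_linear([*FIN,.199],vel=.08)
r.set_gripper(0,60)
print("open",r.current_opening(),r.current_finger_force(),r.current_contact_force())
r.move_linear([*FIN,.205],vel=.03); print(r.current_contact_force())
r.move_linear([*FIN,.285],vel=.1); print(r.current_contact_force(),r.current_opening())
# pass point then approach point
A=POST+.168*U
q=down(np.pi+SY)
r.move_linear([.50,0.0,.285],rot=q,vel=.15)
r.move_linear([*A,.285],rot=q,vel=.15)
print(r.current_tool_pos(),r.current_t())
for n in ["scene","top"]:
    d=optics.get_image(n); np.savez(n+"1.npz",**d); cv2.imwrite(f"pics/{n}1.png",d["pixels"][:,:,::-1])
    W=cloud(d); b=blue(d); P=W[b]; P=P[(np.hypot(P[:,0]-A[0],P[:,1]-A[1])<.06)]; print(n,len(P),np.median(P,0),P[:,2].min(),P[:,2].max())
cv2.imwrite("pics/s1c.png",cv2.resize(cv2.imread("pics/scene1.png")[100:340,60:380],None,fx=2,fy=2))
E
```

```text
open 0.11931198835880961 59.339672327041626 [ 0.55031855 -0.20093376  2.44651587]
[-0.10581568  0.50287748 -1.40631111]
[-0.1270049   1.166943   -2.07862647] 0.12127427006557101
[ 0.42906168 -0.16244154  0.28497406] 9.025
  return _methods._mean(a, axis=axis, dtype=dtype,
  ret = um.true_divide(
Traceback (most recent call last):
ValueError: zero-size array to reduction operation minimum which has no identity
```

Run:
```python
import cv2
cv2.imwrite("pics/s1c.png",cv2.resize(cv2.imread("pics/scene1.png")[60:340,40:400],None,fx=2,fy=2,interpolation=cv2.INTER_CUBIC))
```

```text
(no output)
```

View pics/s1c.png

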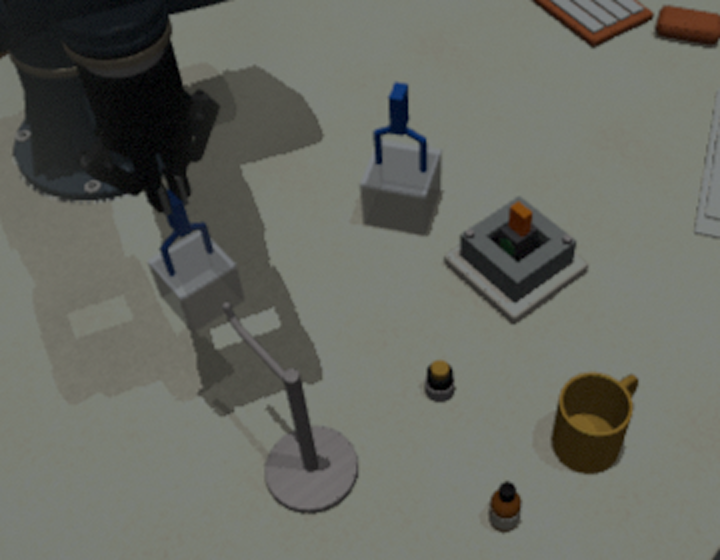

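The crop shows the cover held upright in front of the hook tip (227,308), with the block's orange tab exposed at (520,217). I'll check heights numerically, then thread the arch.

```bash
cat > chk.py <<'E'
from h import *
def held(n,f,A):
    d=np.load(f); W=cloud(d); p=d["pixels"].astype(int)
    b=(p[...,2]>1.6*p[...,0])&(p[...,2]>1.4*p[...,1])&(p[...,2]>35)
    d_=W[...,:2]-A; near_=np.hypot(d_[...,0],d_[...,1])<.06
    m=b&near_&(W[...,2]>.08); P=W[m]; V=np.array([-U[1],U[0]])
    print(n,"blue",m.sum(),"z",np.round(np.percentile(P[:,2],[1,25,50,75,99]),4) if len(P) else 0)
    if len(P): print(" lateral range about stand axis",np.round(np.percentile((P[:,:2]-POST)@V,[1,50,99]),4)," along",np.round(np.percentile((P[:,:2]-POST)@U,[1,50,99]),4))
    m2=near_&~b&(W[...,2]>.05)&(W[...,2]<.24); Q=W[m2]
    h,e=np.histogram(Q[:,2],np.arange(.05,.24,.004)); print(" hist",[(round(e[i],3),int(h[i])) for i in range(len(h)) if h[i]>25])
E
python3 - <<'E'
from chk import *
import os
from cell import r,optics
np.savez("top1.npz",**optics.get_image("top"))
A=POST+.168*U
for n in ["scene","top"]: held(n,n+"1.npz",A)
E
```

```text
scene blue 245 z [0.2055 0.243  0.2606 0.2795 0.2958]
 lateral range about stand axis [-0.0232  0.0016  0.024 ]  along [0.1539 0.1617 0.1702]
 hist [(np.float64(0.146), 41), (np.float64(0.15), 41), (np.float64(0.154), 48), (np.float64(0.158), 46), (np.float64(0.162), 49), (np.float64(0.166), 58), (np.float64(0.17), 46), (np.float64(0.174), 49), (np.float64(0.178), 53), (np.float64(0.182), 54), (np.float64(0.186), 57), (np.float64(0.19), 53), (np.float64(0.194), 54), (np.float64(0.198), 281), (np.float64(0.202), 491)]
top blue 0 z 0
 hist [(np.float64(0.198), 204), (np.float64(0.202), 35)]
```

Run:
```python
from chk import *
from cell import r,optics
A=lambda s:POST+s*U
r.move_linear([*A(.168),.2405],vel=.1)
f0=np.array(r.current_contact_force()); print("f0",f0)
for s in [.12,.095,.075,.058]:
    r.move_linear([*A(s),.2405],vel=.08); f=np.array(r.current_contact_force()); print(s,np.round(f-f0,2))
    if np.linalg.norm(f-f0)>6: print("STOP"); raise SystemExit
for z in np.arange(.216,.2035,-.0015):
    r.move_linear([*A(.058),z],vel=.04); f=np.array(r.current_contact_force()); print(round(z,4),np.round(f-f0,2))
    if f[2]-f0[2]>2.0: break
np.savez("scene2.npz",**(d:=optics.get_image("scene"))); held("scene","scene2.npz",A(.058))
cv2.imwrite("pics/s2c.png",cv2.resize(d["pixels"][160:340,90:330,::-1],None,fx=2.5,fy=2.5,interpolation=cv2.INTER_CUBIC))
```

```text
f0 [-0.39195708 -0.50523855 -1.33497686]
0.12 [ 0.9   1.05 -0.7 ]
0.095 [0.65 0.61 0.03]
0.075 [ 0.35  0.4  -0.4 ]
0.058 [ 0.09  1.09 -1.09]
0.216 [ 1.33  0.67 -0.08]
0.2145 [0.61 0.91 0.62]
0.213 [-0.32  0.97 -0.44]
0.2115 [-0.26  0.85  4.68]
scene blue 234 z [0.1301 0.1692 0.1852 0.2065 0.2228]
 lateral range about stand axis [-0.0229  0.002   0.0248]  along [0.0438 0.0524 0.0741]
 hist [(np.float64(0.074), 31), (np.float64(0.078), 37), (np.float64(0.082), 35), (np.float64(0.086), 31), (np.float64(0.09), 36), (np.float64(0.094), 33), (np.float64(0.098), 37), (np.float64(0.102), 37), (np.float64(0.106), 30), (np.float64(0.11), 43), (np.float64(0.114), 34), (np.float64(0.118), 35), (np.float64(0.122), 40), (np.float64(0.126), 367), (np.float64(0.13), 230), (np.float64(0.17), 52), (np.float64(0.174), 44), (np.float64(0.222), 28), (np.float64(0.226), 28), (np.float64(0.23), 29), (np.float64(0.234), 28)]
```

View pics/s2c.png

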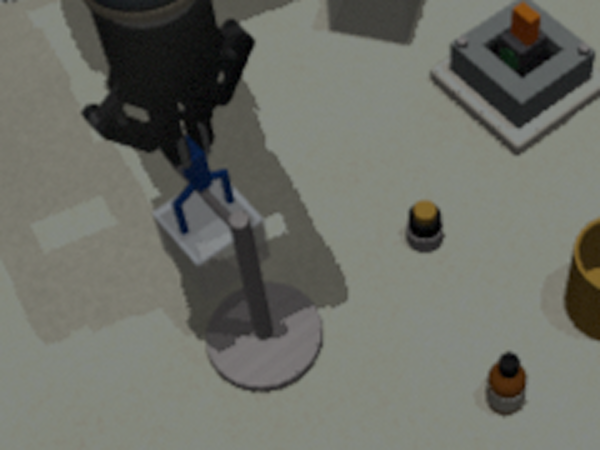

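The arch rests on the bar, and the upward force agrees. I'll let go, retreat upward and look at the tab.

Run:
```python
from chk import *
from cell import r,optics
A=POST+.058*U
r.set_gripper(.45); r.sleep(.3)
r.move_linear([*A,.30],vel=.08)
psi=np.pi+DYAW
r.move_to([*DOCK,.24],down(psi)); r.sleep(.2)
np.savez("scene3.npz",**(d:=optics.get_image("scene"))); held("scene","scene3.npz",A)
d=wrist(r,optics,"w3"); W=cloud(d); p=d["pixels"].astype(int)
o=(p[...,0]>1.6*p[...,1])&(p[...,0]>2*p[...,2])&(p[...,0]>60)&near(W,DOCK,.05,.098,.118)
print("tab top",o.sum(),np.median(W[o],0),rect(W[o]))
for lo,hi in [(.012,.024),(.052,.064)]:
    m=near(W,DOCK,.1,lo,hi); print(m.sum(), rect(W[m]) if m.sum()>50 else 0)
print(r.current_t(),np.round(r.current_q(),2),r.current_opening())
```

```text
scene blue 287 z [0.1314 0.1722 0.1933 0.2148 0.2235]
 lateral range about stand axis [-0.0214  0.0024  0.0265]  along [0.044  0.0527 0.0649]
 hist [(np.float64(0.074), 38), (np.float64(0.078), 39), (np.float64(0.082), 32), (np.float64(0.086), 41), (np.float64(0.09), 41), (np.float64(0.094), 35), (np.float64(0.098), 38), (np.float64(0.102), 35), (np.float64(0.106), 45), (np.float64(0.11), 34), (np.float64(0.114), 47), (np.float64(0.118), 40), (np.float64(0.122), 43), (np.float64(0.126), 311), (np.float64(0.13), 289), (np.float64(0.17), 64), (np.float64(0.174), 59), (np.float64(0.19), 30)]
tab top 309 [0.59371428 0.17693145 0.10773494] (array([594.6, 176.8]), array([12.9, 24.1]), 79.85)
2101 (array([594.9, 176.5]), array([130.1, 128.2]), 79.96)
4896 (array([594.9, 176.6]), array([100.2, 100.2]), 79.95)
16.875 [ 0.21  0.47  1.45 -0.    1.22 -1.18] 0.4507405902544197
```

The cover hangs on the hook. The tab is at (0.5946, 0.1768) with the dock yaw confirmed. I'll pinch it, rock left and right, start easing up, and check the cradle's height in the camera before 4 mm of lift.

```bash
cat > rock.py <<'E'
from chk import *
from cell import r,optics
C=np.array([.5946,.1768,.046]); PSI=np.pi+DYAW; AX=np.array([np.cos(DYAW),np.sin(DYAW),0])
def pose(th,h):  # th>0: left (dock +y)
    return C+R.from_rotvec(-AX*th).apply([0,0,.054+h]), down(PSI,-th,AX)
def go(th,h,v=.03):
    p,q=pose(th,h); r.move_linear(p,rot=q,vel=v)
def cradle():
    d=optics.get_image("scene"); W=cloud(d); m=near(W,DOCK,.068,.04,.08)
    x=(W[m][:,:2]-DOCK); a=x@AX[:2]; b=x@np.array([-AX[1],AX[0]]); k=(np.maximum(abs(a),abs(b))>.034)&(np.maximum(abs(a),abs(b))<.046)
    z=W[m][k,2]; z=z[z>.052]; return len(z),round(np.median(z)*1000,2)
E
python3 - <<'E'
from rock import *
print("cradle z",cradle())
r.move_linear([*C[:2],.13],vel=.1); r.move_linear([*C[:2],.100],rot=pose(0,0)[1],vel=.05)
f0=np.array(r.current_contact_force()); r.set_gripper(0,90); print("open",r.current_opening(),r.current_finger_force())
F=lambda:np.round(np.array(r.current_contact_force())-f0,1)
print("closed",F())
for th,h in [(.12,0),(-.12,0),(.13,.001),(-.13,.002),(.13,.004)]:
    go(th,h); r.sleep(.06); print(th,h,F(),r.current_opening())
print("cradle z",cradle(),r.current_t())
E
```

```text
cradle z (446, np.float64(59.33))
open 0.1310615662906266 88.53405833244324
closed [-2.   2.   5.6]
0.12 0 [-1.7  2.6  9.6] 0.12914465582530021
-0.12 0 [-2.8 -3.2 10.7] 0.1317300874684018
0.13 0.001 [-1.5  1.6  5.2] 0.12676799214047987
-0.13 0.002 [ 0.8 -0.7 -4. ] 0.12676860740716717
0.13 0.004 [  2.4   1.5 -11.1] 0.1299456918987479
cradle z (435, np.float64(59.28)) 22.4667
```

The cradle has not lifted (59.3 mm before and after). I'll keep rocking and hold the height whenever the pull gets near the cradle's weight.

Run:
```python
from rock import *
f0=np.array(r.current_contact_force())+[0,0,11.1]
th,h,n=.13,.004,0
while h<.027 and n<26:
    fz=r.current_contact_force()[2]-f0[2]
    if fz>-9: h+=.002
    th=-th; n+=1; go(th,h); r.sleep(.04)
    c=cradle(); print(n,th,round(h,4),"fz",round(r.current_contact_force()[2]-f0[2],1),"cr",c)
    if c[1]>61.5: print("cradle up"); break
print(r.current_t())
```

```text
1 -0.13 0.004 fz -2.1 cr (423, np.float64(59.01))
2 0.13 0.006 fz -7.4 cr (428, np.float64(59.17))
3 -0.13 0.008 fz -8.7 cr (422, np.float64(59.17))
4 0.13 0.01 fz -9.1 cr (432, np.float64(59.17))
5 -0.13 0.01 fz 1.0 cr (428, np.float64(59.33))
6 0.13 0.012 fz -8.7 cr (432, np.float64(59.32))
7 -0.13 0.014 fz -9.3 cr (437, np.float64(59.15))
8 0.13 0.014 fz 1.9 cr (437, np.float64(58.88))
9 -0.13 0.016 fz -9.3 cr (431, np.float64(59.08))
10 0.13 0.016 fz -1.5 cr (419, np.float64(59.01))
11 -0.13 0.018 fz -10.2 cr (424, np.float64(59.23))
12 0.13 0.018 fz -1.4 cr (420, np.float64(59.23))
13 -0.13 0.02 fz -11.0 cr (434, np.float64(59.2))
14 0.13 0.02 fz 0.0 cr (414, np.float64(59.31))
15 -0.13 0.022 fz -11.3 cr (424, np.float64(59.09))
16 0.13 0.022 fz -0.3 cr (416, np.float64(59.35))
17 -0.13 0.024 fz -9.5 cr (406, np.float64(59.12))
18 0.13 0.024 fz 5.1 cr (401, np.float64(59.02))
19 -0.13 0.026 fz 2.1 cr (405, np.float64(59.22))
20 0.13 0.028 fz -1.0 cr (412, np.float64(59.08))
39.45
```

The block is out of the cheeks. I'll straighten it, rise to 15 mm clear, and check everything.

Run:
```python
from rock import *
go(0,.031); go(0,.043,.03); r.sleep(.5)
print("cradle",cradle(),"F",np.round(r.current_contact_force(),1),"open",r.current_opening(),r.current_finger_force(),r.current_tool_pos(),r.current_t())
d=optics.get_image("scene"); np.savez("scene4.npz",**d); held("scene","scene4.npz",POST+.058*U)
W=cloud(d); p=d["pixels"].astype(int); o=(p[...,0]>1.6*p[...,1])&(p[...,0]>2*p[...,2])&(p[...,0]>50)&near(W,DOCK,.05,.08,.2)
print("orange",o.sum(),W[o][:,2].min() if o.any() else 0,W[o][:,2].max() if o.any() else 0)
cv2.imwrite("pics/s4c.png",cv2.resize(d["pixels"][90:340,130:400,::-1],None,fx=2.2,fy=2.2,interpolation=cv2.INTER_CUBIC))
```

```text
cradle (393, np.float64(59.12)) F [-0.7  0.1 -2. ] open 0.1254718713034546 88.09109022840858 [0.59457201 0.17680194 0.1429351 ] 41.075
scene blue 289 z [0.1305 0.1715 0.1936 0.2154 0.2234]
 lateral range about stand axis [-0.0216  0.0022  0.0263]  along [0.0441 0.0527 0.064 ]
 hist [(np.float64(0.074), 30), (np.float64(0.078), 34), (np.float64(0.082), 40), (np.float64(0.086), 46), (np.float64(0.09), 29), (np.float64(0.094), 36), (np.float64(0.098), 39), (np.float64(0.102), 44), (np.float64(0.106), 36), (np.float64(0.11), 43), (np.float64(0.114), 36), (np.float64(0.118), 41), (np.float64(0.122), 49), (np.float64(0.126), 322), (np.float64(0.13), 267), (np.float64(0.17), 56), (np.float64(0.174), 64), (np.float64(0.19), 30)]
orange 108 0.11465774139962533 0.1529446118533058
```

View pics/s4c.png

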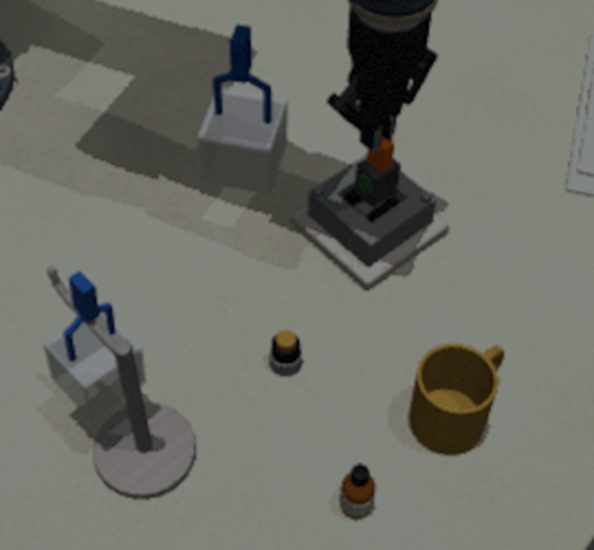

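The picture shows the block held upright above the cradle (380,175), the cradle down, and the cover hanging on the hook (90,320). The bystanders look undisturbed.

```bash
python3 -c "
from cell import r
print(r.hand_in(), r.current_t())"
```

```text
the job is handed in; nothing more can be done
the job is handed in; nothing more can be done
```

The job is handed in, with no verdict returned: the last check showed the cover hanging on the hook, the freed block held upright about 15 mm above the cradle, the cradle down, and the bystanders undisturbed.

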